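Release the eccentric lock and feed the sample carriage home

ROBOT

A 6-joint arm with a two-finger parallel gripper is mounted at the origin on the work surface. World frame = base frame: x ahead of the robot, y to its left, z up, the work surface at z = 0. Lengths are in m, angles in degrees, forces in N, time in s.
With the tool pointing down it reaches from about 0.35 to 0.875 m from the base axis. Payload 4.2 kg.
Tool frame: the origin (TCP) lies where the fingers leave the gripper's body, on its centre line; the fingertips stand 70 mm ahead of it and the grasp point (between the pads) lies 51 mm ahead of it; z points along the fingers, y is the direction in which the jaws open and shut (so a half turn about z gives the same grasp; the last joint's range is limited). The gripper opens to 87 mm and grips with 3 to 60 N. Pads are 19 mm wide; open, the fingers measure 117 mm over their backs; the gripper's body (75 mm by 190 mm) begins 51 mm behind the grasp point.
Start: joints at [85.004, 22.042, 0.453, 0, -68.411, -14.817], TCP at [0.212, 0.588, 0.292] pointing down, gripper open.
Joint ranges: [-179.83, 179.83], [-69.29, 118.12], [-61.27, 80.66], [-181.25, 117.63], [-171.15, -9.14], [-177.46, 177.46]. Speed limits (degrees/s): [159.86, 159.86, 180, 180, 180, 180].

INTERFACE

Orientations are given as a 3x3 rotation matrix whose columns are the frame's x, y, z axes.
In Python, from station import sense, capture, camera_model, finish_job gives the robot as it stands.
- The arm moves only by the shell command python3 -m inch 'ROWS'. ROWS is JSON, a list of rows, each an object with "hand": the closure, from 0 (fully open) to 1 (shut); "slide": the shift along the world's x, y, z in cm, a list of three; "yaw": the turn about the world's z in rad. A call has 1 to 10 rows; each row is the pose to reach, as a shift and turn from the pose commanded when the call began; what a row does not reach only later rows make up. A row lasts 1/8 s, in which the tool goes at most 62.5 mm and 10.7 degrees, less where a joint would pass 70% of its speed; a pose out of reach is approached as far as the arm can. A call with a gripper value outside its range is refused whole. The fingers move at their own pace and stop on an object; the grip force is fixed at half the most. Time passes only in rows, so rows that repeat a pose let the fingers close. It gives the time, the measured TCP pose, the force and the opening at its end, in the units of the state.
- sense(): the state, without advancing time (a new reading comes with each control period).
- capture(name): name is "side" or "top" or "wrist"; returns the picture (400x640x3 uint8, blue, green, red); there is no depth.
- camera_model(name): a dict with "mtx" (3x3 intrinsics, pixels), "k1" (the pictures are not rectified: a ray, as slopes to the right and down, at radius r is drawn at 1 + k1 r^2 times it, then the intrinsics apply), "xyz" and "orientation" of the camera in the world; the wrist camera has in their place "tool_from_camera" (4x4, takes a point from camera to tool coordinates, whose origin is the TCP and whose axes are the flange's). Camera axes: x right, y up, looking along -z (the intrinsics and any distortion apply to the point x, -y, -z); pixel columns grow to the right and rows downward; lengths in m; the calibration is good to about 2 mm. A picture is of the moment at which its call begins: read the wrist's pose just before it. camera_model takes no time and is no camera call.
- finish_job(): hands the job in, once; it reports no verdict.
The state is a dict: "time_s": time; "joints": joint angles; "joint_velocities": joint speeds; "effort": joint torques, N m; "tcp_pos": TCP position; "ee_rot": TCP orientation; "wrist_force": force on the tool from outside, world axes, zero at the start; "moment": the same for the moment, N m; "gripper_width": opening from 0.0 (shut) to 1.0 (fully open).
Only numpy, scipy, OpenCV 4.12 (cv2) and the standard library are available. Lean on these libraries where they do the work, as an engineer would, in place of code of your own. Each camera call takes 0.05 s, during which the arm holds its last target. There are 200 camera calls.

TASK

Bring the green sample ring into measuring position: first turn the cam by pushing its red lever round with the fingertips until the lever points straight away from the carriage (the cam's low point then faces the carriage), and only after that push the carriage forward by its blue rear face until it is fully home against its stop. Push only: do not grip the lever, do not touch or lift the sample ring, which rides along in its nest, and leave the loose things around the stage where they are. Finish with the cam still at its low point and the hand clear.

Things in the scene. Friction and masses are not known exactly. Their poses are not given: they have to be found in the camera images.
- stage: Sample stage fixed to the table: dark base plate 270 x 140 x 12 mm, from x = -160 to +110 mm. Origin on the table surface. x = the carriage's forward direction (carriage towards cam), z up. Aluminium guide rails along both sides of the carriage at y = +57 and -57 mm, 8 mm wide, tops at 30 mm, x -145 to +20 mm; a red mark on each at x = 12 mm shows where the carriage's front edge is when home.
- carriage (a joint): Travel of the carriage along the stage's x, m: 0 = fully back (start), 0.050 = home against its stop. Aluminium block 92 mm long, 100 mm wide (y), 14 to 40 mm above the table, 0.6 kg; friction 2.5 N plus 12 N per m/s. Its front face runs against the cam: unless the cam is within about 0.45 rad of its low point the carriage is stopped short of home.
- push_face (a point): Centre of the carriage's blue upright rear face (100 mm wide, 26 mm tall, 27 mm above the table), the face to push, towards the stage's x. It moves with the carriage; at the start it lies at x = -130 mm in the stage's frame.
- cam (a joint): Bearing of the lever from the stage's x about the vertical cam axis, rad, counter-clockwise from above. 0 = lever straight away from the carriage, low point facing it. Starts at 1.3 to 2.3: turn it clockwise. No stop or click at 0 (range -0.6 to 2.6); stays put; friction 0.3 N m. The cam is a brass disc, radius 30 mm, centre 18 mm off the axis towards the lever, 18 to 38 mm above the table.
- cam_axis (a point): Point on the vertical cam axis, 62 mm above the table, at x = 26 mm, y = 0 in the stage's frame. A steel hub of 11 mm radius stands on the axis up to 74 mm.
- lever_tip (a point): Outer end of the lever, 85 mm from the cam axis, 62 mm above the table. The lever is a straight radial bar 14 mm wide over its red cheeks, red from 19 to 85 mm from the axis, 52 to 72 mm above the table, free space below it beyond the disc. Push it on one side only (about 5 N at 62 mm from the axis).
- nest (a point): Centre of the carriage's top face, 40 mm above the table; a black boss of 10 mm radius and 6 mm height stands here and holds the sample ring.
- sample_ring: Green plastic ring, 52 mm outer and 25 mm inner diameter, 10 mm tall, 30 g, loose, lying round the boss on the carriage (40 to 50 mm above the table). Origin at the centre of its underside. Not to be touched.
- spare_ring: Orange plastic ring of the same size lying loose on the table near the stage; leave alone. Origin at the centre of its underside.
- jar: Amber glass jar with a white lid, 42 mm diameter, 60 mm tall, loose beside the stage; leave alone. Origin at the centre of its underside.
- cup: Small blue open cup, 56 mm diameter, 50 mm tall, loose beside the stage; leave alone. Origin at the centre of its underside.
- screwdriver: Screwdriver with a yellow handle, 140 mm long, lying loose beside the stage; leave alone. Origin at its middle, on its underside.

How it is judged (in metres and radians):
On the way, in this order (a step that is already met when the one before it is completed fails the run):
1. the cam is turned to its low point while the carriage is still back (value of joint cam between -0.35 and 0.35 rad and value of joint carriage below 0.008 m), for 0.2 s.
2. the carriage is pushed fully home (value of joint carriage above 0.047 m), for 0.2 s.
At the end, for the whole second after the job is handed in: The carriage is within 3 mm of its forward stop, the cam within 0.35 rad (20 degrees) of its low point, and the sample ring lies flat at rest in its nest on the carriage (value of joint carriage above 0.047 m and value of joint cam between -0.35 and 0.35 rad and horizontal distance between sample_ring and nest below 0.006 m and z of sample_ring in the frame of nest below 0.003 m and angle between sample_ring's own z axis and vertical below 0.1 rad and linear speed of sample_ring below 0.01 m/s); the robot touches nothing.
It fails at once if the carriage is moved forward by more than 8 mm while the cam is not at its low point (value of joint carriage above 0.008 m and (value of joint cam above 0.4 rad or value of joint cam below -0.4 rad)).
It fails at once if the lever is gripped (pressed on both sides at once) (contact force between the fingers and cam_c3 above 0.5 N and contact force between the fingers and cam_c4 above 0.5 N).
It fails at once if the sample ring is touched (contact force between any of the arm, the fingers and sample_ring above 0.5 N).
It fails at once if the sample ring is lifted from its nest (z of sample_ring in the frame of nest above 0.01 m).
It fails at once if a loose thing beside the stage is shifted by more than 15 mm or lifted (distance of any of spare_ring, jar, cup, screwdriver from where it was at the start of the episode above 0.015 m).
It also fails if it takes over 54 s, if anything falls off the work surface, if the arm or the gripper's body presses on something with over 40 N, if the wrist force passes 120 N, or if a joint passes its speed limit or range.

## Working session

There is one attempt and no reset: what is moved stays moved. The work goes in short steps, Python scripts to look and compute and a shell command to move; the robot and the scene stay as the last step left them, time stands still between calls to the robot, and variables do not carry over. Pictures are saved under pics/ and viewed, about 8 in all and at most 12, crops included, and the job is handed in when it is done.

```bash
mkdir -p pics; ls; python3 - <<'E'
from station import *
import cv2
print(sense())
for n in("top","side"):
    cv2.imwrite(f"pics/{n}0.png",capture(n)); print(n,camera_model(n))
print(camera_model("wrist"))
E
```

```text
pics
{'time_s': 0.0, 'joints': array([ 8.50049956e+01,  2.20882787e+01,  3.78245923e-01, -3.06065432e-02,
       -6.84113733e+01, -1.48159607e+01]), 'joint_velocities': array([ 0.06397343, -0.04341257,  0.08053858, -0.03384623, -0.07024249,
       -0.05092442]), 'effort': array([ 4.58476952e-04, -3.90662313e+01,  1.87399185e+01,  4.21986938e+00,
        1.09491797e-02, -1.85450344e-04]), 'tcp_pos': array([0.21164549, 0.58757326, 0.29117094]), 'ee_rot': array([[ 9.40749136e-01, -3.39102642e-01, -6.79314220e-04],
       [-3.39103317e-01, -9.40746866e-01, -2.06759023e-03],
       [ 6.20625845e-05,  2.17544142e-03, -9.99997632e-01]]), 'wrist_force': array([0.45681189, 0.96087773, 0.14747218]), 'moment': array([-0.00256049, -0.00338807,  0.01600937]), 'gripper_width': 0.9978046597655129}
top {'mtx': array([[369.61974654,   0.        , 316.65452583],
       [  0.        , 369.61974654, 196.95348854],
       [  0.        ,   0.        ,   1.        ]]), 'k1': 0.013463008269319602, 'xyz': array([0.53095858, 0.01504402, 0.72138995]), 'orientation': array([[-0.02392527,  0.99587442, -0.0875312
[... 365 characters left out ...]
: array([[ 0.75173043,  0.37299187, -0.54385516],
       [-0.65946906,  0.42343485, -0.62113082],
       [-0.00138952,  0.82557858,  0.56428545]])}
{'mtx': array([[308.60365249,   0.        , 321.92746507],
       [  0.        , 308.60365249, 203.18109574],
       [  0.        ,   0.        ,   1.        ]]), 'k1': -0.03161530172425211, 'tool_from_camera': array([[-1.56703881e-04,  9.66837999e-01,  2.55390404e-01,
         6.82119795e-02],
       [ 9.99999979e-01,  1.85490063e-04, -8.86288738e-05,
         2.78122523e-06],
       [-1.33062145e-04,  2.55390385e-01, -9.66838008e-01,
        -9.22346712e-02],
       [ 0.00000000e+00,  0.00000000e+00,  0.00000000e+00,
         1.00000000e+00]])}
```

View pics/top0.png

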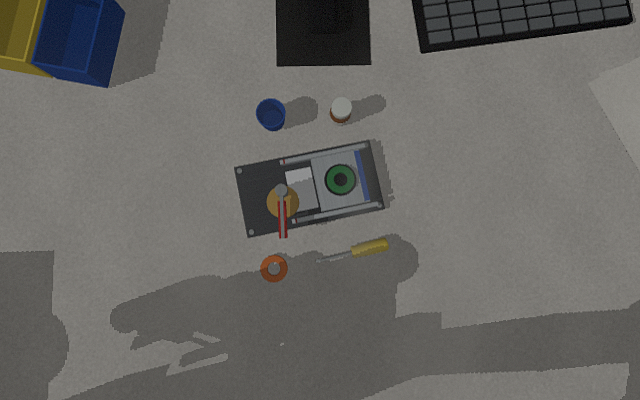

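View pics/side0.png

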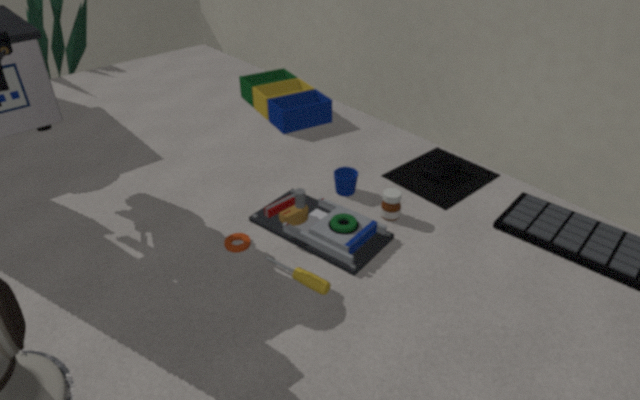

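The top view shows the stage with corners at about (236,167), (373,140), (386,208) and (248,237). The blue face is on the right at (362,175), the hub at (282,190) and the lever tip at (283,237). The cup (271,114) and jar (341,110) are on one side. The spare ring (274,268) and screwdriver (320–388, 250) are on the other.

```bash
cat > h.py <<'E'
import numpy as np, cv2
from station import *
def ray(n,uv):
    m=camera_model(n);K=m['mtx'];d=(np.array(uv,float)-K[:2,2])/[K[0,0],K[1,1]]
    p=d.copy()
    for _ in range(20): p=d/(1+m['k1']*(p@p))
    return m['xyz'], m['orientation']@np.array([p[0],-p[1],-1])
def at(n,uv,z):
    o,d=ray(n,uv); return o+d*(z-o[2])/d[2]
def proj(n,P,m=None):
    m=m or camera_model(n);q=m['orientation'].T@(np.array(P)-m['xyz']);p=np.array([q[0],-q[1]])/-q[2]
    return m['mtx'][:2,:2]@(p*(1+m['k1']*p@p))+m['mtx'][:2,2]
E
python3 - <<'E'
from h import *
from scipy.optimize import least_squares
# stage corners: (x,y) in stage frame, z=.012
px=[(236,167),(373,140),(386,208),(248,237)]
W=np.array([at('top',p,.012)[:2] for p in px]); print(W.round(4))
S=np.array([(.11,-.07),(-.16,-.07),(-.16,.07),(.11,.07)])
# image left ~ +y world ; check handedness both
for s in(1,-1):
    T=S*[1,s]
    f=lambda q:((np.c_[np.cos(q[2])*T[:,0]-np.sin(q[2])*T[:,1],np.sin(q[2])*T[:,0]+np.cos(q[2])*T[:,1]]+q[:2])-W).ravel()
    r=least_squares(f,[.5,0,1.5]);print(s,r.x,np.abs(r.fun).max())
    if np.abs(r.fun).max()<.02: X=r.x
c,s_=np.cos(X[2]),np.sin(X[2]);R=np.array([[c,-s_],[s_,c]])
print('axis',R@[.026,0]+X[:2],'hub seen',at('top',(282,189),.074)[:2])
tip=at('top',(283,237),.072)[:2];print('tip',tip, 'stage',R.T@(tip-X[:2]))
ax=R@[.026,0]+X[:2];d=tip-ax;print('len',np.hypot(*d),'cam',np.arctan2(d[1],d[0])-X[2])
d=tip-at('top',(282,189),.074)[:2];print('cam2',np.arctan2(d[1],d[0])-X[2])
for n,p,z in[('cup',(271,103),.05),('jar',(341,104),.06),('ring',(274,268),.01),('sd1',(388,244),.01),('sd2',(320,262),.005),('blueL',(360,151),.04),('blueR',(369,199),.04),('green',(340,179),.05)]:
    w=at('top',p,z);print(n,w[:2].round(3),'stage',(R.T@(w[:2]-X[:2])).round(3))
im=cv2.imread('pics/top0.png')[90:290,220:420];cv2.imwrite('pics/c.png',cv2.resize(im,(600,600),interpolation=2))
E
```

```text
[[ 0.6549  0.1554]
 [ 0.7027 -0.112 ]
 [ 0.5689 -0.1322]
 [ 0.5198  0.1333]]
1 [0.60723529 0.03572982 1.7458524 ] 0.0027751613730278013
-1 [0.60690201 0.03566854 1.75940709] 0.13734614161502068
axis [0.60270704 0.06133246] hub seen [0.603257   0.06278879]
tip [0.51924891 0.06250817] stage [0.0416931  0.08197785]
len 0.08346641080265552 cam 1.3816536631201475
cam2 -4.884104767578256
cup [0.767 0.082] stage [ 0.018 -0.166]
jar [ 0.76  -0.047] stage [-0.108 -0.136]
ring [0.46  0.085] stage [0.074 0.136]
sd1 [ 0.5   -0.134] stage [-0.148  0.135]
sd2 [ 0.469 -0.003] stage [-0.014  0.143]
blueL [ 0.675 -0.082] stage [-0.128 -0.047]
blueR [ 0.585 -0.095] stage [-0.125  0.045]
green [ 0.622 -0.042] stage [-0.079 -0.001]
```

View pics/c.png

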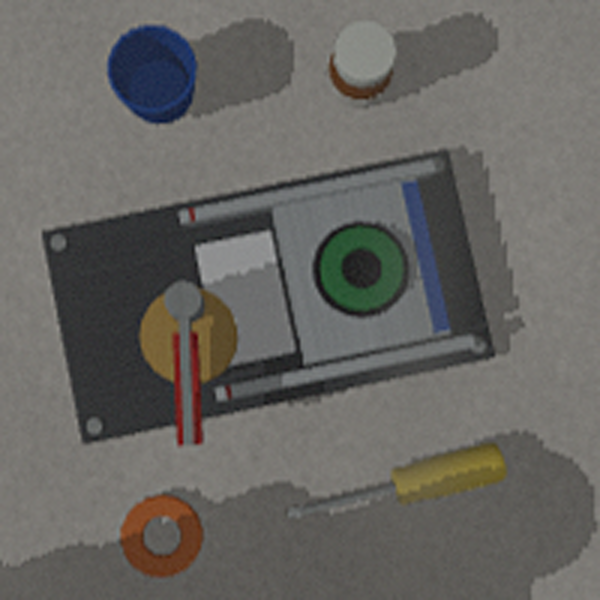

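The crop confirms the layout: the lever bears about 180° in world, so the cam is at about 1.40 rad. The stage x axis bears about 100°. I'll travel high to the carriage side of the lever with the fingers shut.

```bash
python3 -m inch '[{"hand":1,"slide":[3.3,-5.6,0],"yaw":0.03},{"hand":1,"slide":[6.6,-11.2,0],"yaw":0.06},{"hand":1,"slide":[9.9,-16.8,0],"yaw":0.1},{"hand":1,"slide":[13.2,-22.4,0],"yaw":0.14},{"hand":1,"slide":[16.5,-28,0],"yaw":0.18},{"hand":1,"slide":[19.8,-33.6,0],"yaw":0.22},{"hand":1,"slide":[23.1,-39.2,0],"yaw":0.26},{"hand":1,"slide":[26.4,-44.8,0],"yaw":0.3},{"hand":1,"slide":[29.7,-50.4,0],"yaw":0.33},{"hand":1,"slide":[33.1,-56,0],"yaw":0.35}]'
python3 -m inch '[{"hand":1,"slide":[0,0,-4],"yaw":0},{"hand":1,"slide":[0,0,-8],"yaw":0},{"hand":1,"slide":[0,0,-11],"yaw":0},{"hand":1,"slide":[0,0,-11],"yaw":0},{"hand":1,"slide":[0,0,-11],"yaw":0},{"hand":1,"slide":[0,0,-11],"yaw":0}]'
python3 - <<'E'
from h import *
s=sense();print(s['tcp_pos'],s['ee_rot'][:2,:2])
im=np.hstack([capture('wrist')[:,120:520],capture('top')[90:290,220:420].repeat(2,0).repeat(2,1)]);cv2.imwrite('pics/a.png',im)
E
```

```text
time_s: 1.35
tcp_pos: [0.5302, 0.0479, 0.2921]
ee_rot: [[1.0, 0.005, -0.0], [0.005, -1.0, 0.0], [-0.0, -0.0, -1.0]]
wrist_force: [0.6, 0.4, -0.2]
gripper_width: 0.016
time_s: 2.1
tcp_pos: [0.5305, 0.0502, 0.1839]
ee_rot: [[1.0, 0.005, 0.003], [0.005, -1.0, 0.001], [0.003, -0.001, -1.0]]
wrist_force: [-0.3, -0.1, 0.2]
gripper_width: 0.009
[0.53046    0.05023524 0.18386177] [[ 0.99998429  0.00466655]
 [ 0.00466339 -0.9999886 ]]
```

View pics/a.png

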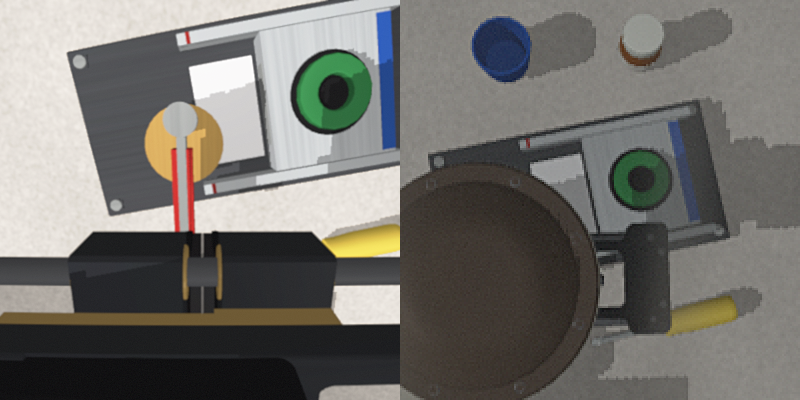

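The wrist view shows the hub at (299,118) in full-frame pixels and the red bar running nearly straight down the picture. The fingers are directly above the bar, because the move came up 2 cm short. I'll check the hub position from the wrist camera, then correct.

```bash
cat >> h.py <<'E'
def wcam():
    s=sense();m=dict(camera_model('wrist'));T=m['tool_from_camera']
    m['orientation']=s['ee_rot']@T[:3,:3];m['xyz']=s['tcp_pos']+s['ee_rot']@T[:3,3];return m
def wat(m,uv,z):
    K=m['mtx'];d=(np.array(uv,float)-K[:2,2])/K[0,0];p=d.copy()
    for _ in range(20): p=d/(1+m['k1']*(p@p))
    r=m['orientation']@np.array([p[0],-p[1],-1]);return (m['xyz']+r*(z-m['xyz'][2])/r[2])
E
python3 - <<'E'
from h import *
m=wcam()
for n,p,z in[('hub',(299,118),.074),('lever in',(302,150),.072),('lever out',(304,228),.072),('cornerA',(187,52),.012),('cornerB',(228,215),.012),('green',(451,90),.05),('blue front top',(496,12),.04),('markR',(302,40),.03),('markL',(328,190),.03)]:print(n,wat(m,p,z)[:2].round(4))
E
```

```text
hub [0.601  0.0654]
lever in [0.5808 0.0639]
lever out [0.5269 0.0631]
cornerA [0.6527 0.1583]
cornerB [0.5178 0.1348]
green [ 0.621  -0.0388]
blue front top [ 0.6741 -0.0694]
markR [0.6568 0.0658]
markL [0.545  0.0458]
```

```bash
python3 -m inch '[{"hand":1,"slide":[1.2,-1.9,0],"yaw":0},{"hand":1,"slide":[1.2,-1.9,0],"yaw":0},{"hand":1,"slide":[1.2,-1.9,-3],"yaw":0},{"hand":1,"slide":[1.2,-1.9,-6],"yaw":0},{"hand":1,"slide":[1.2,-1.9,-6.6],"yaw":0},{"hand":1,"slide":[1.2,-1.9,-6.6],"yaw":0},{"hand":1,"slide":[1.2,-1.9,-6.6],"yaw":0}]'
python3 - <<'E'
from h import *
p=sense()['tcp_pos'];print(p)
for t in range(181,90,-5):
    a=np.radians(t);c,s=np.cos(a),np.sin(a)
    q=np.array([.602,.064])+.06*np.array([c,s])+.022*np.array([-s,c])
    print(t,((q-p[:2])*100).round(1),round(a-np.radians(181),2))
cv2.imwrite('pics/b.png',capture('wrist'))
E
```

```text
time_s: 3.08
tcp_pos: [0.5424, 0.0312, 0.1176]
ee_rot: [[1.0, 0.005, 0.003], [0.005, -1.0, 0.001], [0.003, -0.001, -1.0]]
wrist_force: [-0.2, 0.0, -1.0]
gripper_width: 0.005
[0.54242195 0.03123109 0.11758768]
181 [-0.  1.] 0.0
176 [-0.2  1.5] -0.09
171 [-0.3  2. ] -0.17
166 [-0.4  2.6] -0.26
161 [-0.4  3.2] -0.35
156 [-0.4  3.7] -0.44
151 [-0.4  4.3] -0.52
146 [-0.2  4.8] -0.61
141 [-0.1  5.3] -0.7
136 [0.1 5.9] -0.79
131 [0.4 6.4] -0.87
126 [0.7 6.8] -0.96
121 [1.  7.3] -1.05
116 [1.4 7.7] -1.13
111 [1.8 8.1] -1.22
106 [2.2 8.4] -1.31
101 [2.7 8.7] -1.4
96 [3.1 9. ] -1.48
91 [3.7 9.2] -1.57
```

View pics/b.png

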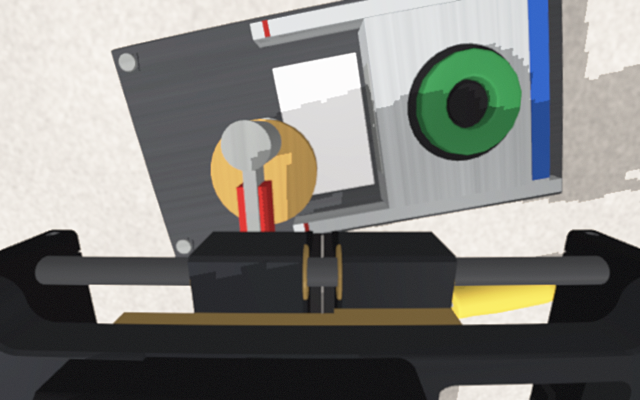

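The fingers stand on the carriage side of the lever, clear of everything, with the hub at (250,145). I'll push the first half of the arc.

```bash
python3 -m inch '[{"hand":1,"slide":[0,0.5,0],"yaw":0},{"hand":1,"slide":[0,1,0],"yaw":0},{"hand":1,"slide":[-0.2,1.5,0],"yaw":-0.09},{"hand":1,"slide":[-0.3,2,0],"yaw":-0.17},{"hand":1,"slide":[-0.4,2.6,0],"yaw":-0.26},{"hand":1,"slide":[-0.4,3.2,0],"yaw":-0.35},{"hand":1,"slide":[-0.4,3.7,0],"yaw":-0.44},{"hand":1,"slide":[-0.4,4.3,0],"yaw":-0.52},{"hand":1,"slide":[-0.2,4.8,0],"yaw":-0.61},{"hand":1,"slide":[-0.1,5.3,0],"yaw":-0.7}]'
python3 - <<'E'
from h import *
p=sense()['tcp_pos'];print(p)
im=np.hstack([capture('wrist')[:,120:520],capture('top')[90:290,220:420].repeat(2,0).repeat(2,1)]);cv2.imwrite('pics/d.png',im)
E
```

```text
time_s: 4.38
tcp_pos: [0.5394, 0.0829, 0.1162]
ee_rot: [[0.766, -0.643, -0.004], [-0.643, -0.766, -0.002], [-0.001, 0.004, -1.0]]
wrist_force: [-1.8, -4.6, 2.5]
gripper_width: 0.001
[0.53935719 0.0829297  0.11621027]
```

View pics/d.png

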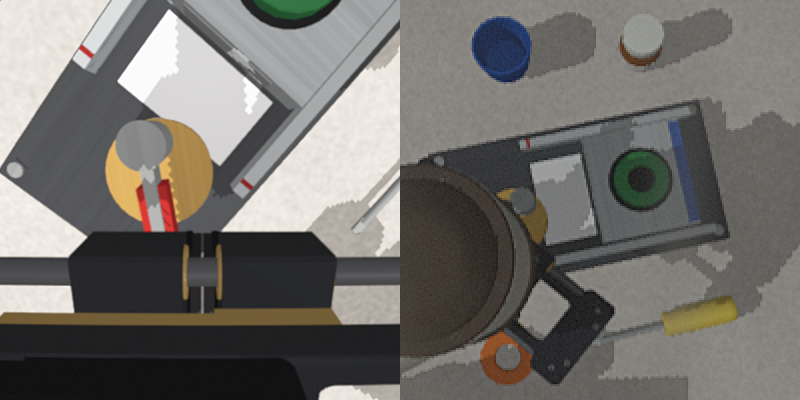

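The lever follows (force about 5 N) and the carriage has not moved. I'll continue to just short of the goal and measure.

```bash
python3 -m inch '[{"hand":1,"slide":[0.2,0.6,0],"yaw":-0.09},{"hand":1,"slide":[0.5,1.1,0],"yaw":-0.17},{"hand":1,"slide":[0.8,1.5,0],"yaw":-0.26},{"hand":1,"slide":[1.1,2.0,0],"yaw":-0.35},{"hand":1,"slide":[1.5,2.4,0],"yaw":-0.43},{"hand":1,"slide":[1.9,2.8,0],"yaw":-0.52},{"hand":1,"slide":[2.3,3.1,0],"yaw":-0.61},{"hand":1,"slide":[2.3,3.1,0],"yaw":-0.61}]'
python3 - <<'E'
from h import *
p=sense()['tcp_pos'];print(p)
im=np.hstack([capture('wrist')[:,120:520],capture('top')[90:290,220:420].repeat(2,0).repeat(2,1)]);cv2.imwrite('pics/e.png',im)
E
```

```text
time_s: 5.48
tcp_pos: [0.5624, 0.1154, 0.116]
ee_rot: [[0.263, -0.965, -0.003], [-0.965, -0.263, -0.0], [-0.001, 0.003, -1.0]]
wrist_force: [-4.1, 1.7, 3.5]
gripper_width: 0.002
[0.56236454 0.11540017 0.11603398]
```

View pics/e.png

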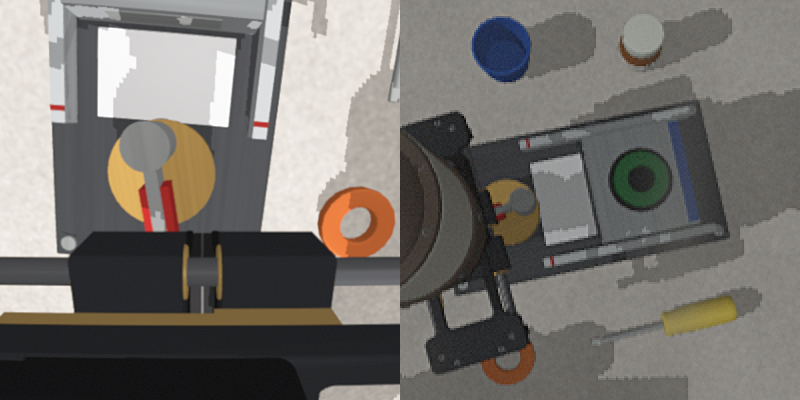

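The wrist view has the hub at (266,145) full-frame and the lever midline at about (277,185) to (282,230). I'll compute its bearing.

```bash
python3 - <<'E'
from h import *
m=wcam()
h=wat(m,(266,145),.074)[:2];print('hub',h)
R=[wat(m,p,.03)[:2] for p in((177,107),(381,124))];print('marks',R);d=R[0]-R[1]
st=np.arctan2(d[1],d[0])  # direction right->left mark
print('marks dir',np.degrees(st))
for p in((277,185),(282,228)):
    q=wat(m,p,.072)[:2];e=q-h;print(q,np.degrees(np.arctan2(e[1],e[0])))
g=cv2.cvtColor(cv2.imread('pics/e.png')[:,:400],cv2.COLOR_BGR2HSV)
k=((g[...,0]<8)|(g[...,0]>172))&(g[...,1]>120)&(g[...,2]>70);k[:170]=0;k[240:]=0;k[:,:120]=0;k[:,230:]=0
for y in range(180,234,6):
    x=np.flatnonzero(k[y]);print(y,x.min() if len(x) else None,x.max() if len(x) else None)
E
```

```text
hub [0.60002626 0.06424251]
marks [array([0.65924005, 0.06181001]), array([0.54697803, 0.04098156])]
marks dir 10.51081070683591
[0.59164505 0.08050892] 117.25961874979971
[0.58474867 0.09980909] 113.24589137755645
180 170 170
186 143 171
192 139 172
198 140 173
204 142 174
210 142 175
216 143 176
222 144 177
228 145 178
```

The lever bears about 111–113°, against the goal of about 100°. I'll push about 12° more.

```bash
python3 -m inch '[{"hand":1,"slide":[0.3,0.2,0],"yaw":-0.05},{"hand":1,"slide":[0.6,0.4,0],"yaw":-0.1},{"hand":1,"slide":[0.9,0.6,0],"yaw":-0.15},{"hand":1,"slide":[1.1,0.7,0],"yaw":-0.2},{"hand":1,"slide":[1.1,0.7,0],"yaw":-0.2},{"hand":1,"slide":[1.1,0.7,0],"yaw":-0.2},{"hand":1,"slide":[1.1,0.7,0],"yaw":-0.2},{"hand":1,"slide":[-1.3,0.3,0],"yaw":-0.2},{"hand":1,"slide":[-1.3,0.3,0],"yaw":-0.2}]'
python3 -m inch '[{"hand":1,"slide":[0,0,4],"yaw":0},{"hand":1,"slide":[0,0,8],"yaw":0},{"hand":1,"slide":[0,-4,12],"yaw":0},{"hand":1,"slide":[0,-9,12],"yaw":0},{"hand":1,"slide":[0,-14,12],"yaw":0},{"hand":1,"slide":[0,-18,12],"yaw":0},{"hand":1,"slide":[0,-18,12],"yaw":0},{"hand":1,"slide":[0,-18,12],"yaw":0}]'
python3 - <<'E'
from h import *
p=sense();print(p['tcp_pos'],p['ee_rot'][:2,1])
im=np.hstack([capture('wrist')[:,120:520],capture('top')[90:290,220:420].repeat(2,0).repeat(2,1)]);cv2.imwrite('pics/f.png',im)
E
```

```text
time_s: 6.7
tcp_pos: [0.5501, 0.1178, 0.1164]
ee_rot: [[0.066, -0.998, 0.001], [-0.998, -0.066, 0.0], [-0.0, -0.001, -1.0]]
wrist_force: [0.6, 0.1, 0.7]
gripper_width: 0.002
time_s: 7.7
tcp_pos: [0.5514, -0.0621, 0.2364]
ee_rot: [[0.065, -0.998, 0.001], [-0.998, -0.065, 0.0], [-0.0, -0.001, -1.0]]
wrist_force: [-0.2, 0.0, 0.1]
gripper_width: 0.003
[ 0.55142249 -0.06210883  0.23644179] [-0.99788505 -0.06498702]
```

View pics/f.png

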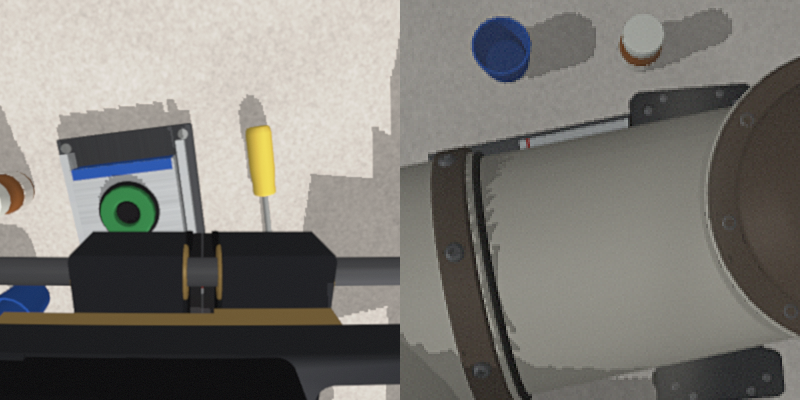

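```bash
python3 - <<'E'
from h import *
m=wcam()
for n,p,z in[('blue rear L',(193,169),.04),('blue rear R',(291,157),.04),('blue bottom L',(193,182),.04),('green',(248,211),.05)]:print(n,wat(m,p,z)[:2].round(4))
E
python3 -m inch '[{"hand":1,"slide":[4,-3,0],"yaw":0.05},{"hand":1,"slide":[8.3,-6.1,0],"yaw":0.11},{"hand":1,"slide":[8.3,-6.1,0],"yaw":0.11},{"hand":1,"slide":[8.3,-6.1,-5],"yaw":0.11},{"hand":1,"slide":[8.3,-6.1,-8],"yaw":0.11},{"hand":1,"slide":[8.3,-6.1,-8],"yaw":0.11},{"hand":1,"slide":[8.3,-6.1,-8],"yaw":0.11}]'
python3 - <<'E'
from h import *
p=sense();print(p['tcp_pos'],p['ee_rot'][:2,1])
s=cv2.resize(capture('side')[150:290,220:420],(800,560)[:2],interpolation=2);cv2.imwrite('pics/g.png',s)
cv2.imwrite('pics/gtop.png',capture('top')[90:290,220:420].repeat(2,0).repeat(2,1))
E
```

```text
blue rear L [ 0.6734 -0.0796]
blue rear R [ 0.5812 -0.0968]
blue bottom L [ 0.6738 -0.0671]
green [ 0.6187 -0.0448]
time_s: 8.68
tcp_pos: [0.6345, -0.1224, 0.158]
ee_rot: [[0.176, -0.984, 0.003], [-0.984, -0.176, -0.001], [0.001, -0.002, -1.0]]
wrist_force: [1.1, -0.7, 0.7]
gripper_width: 0.003
[ 0.63449037 -0.12238703  0.15796584] [-0.9844473  -0.17566243]
```

View pics/g.png

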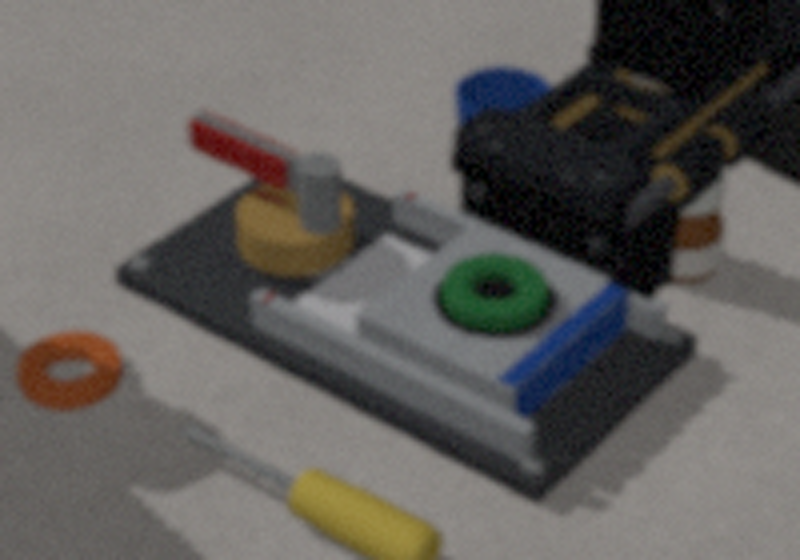

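The side view shows the lever from hub (318,165) to tip (195,125), nearly parallel to the rails. The carriage is back, the ring sits in its nest, and the hand is at upper right. I'll compare the lever with its projection for candidate cam angles, and check where the fingertips project.

```bash
python3 - <<'E'
from h import *
A=np.array([.601,.0645]);th=np.radians(100.3)
f=lambda P:((proj('side',P)-[220,150])*4).round(0)
print('hub top',f([*A,.074]))
for c in(-.3,-.2,-.1,0,.1,.2,.3,.4):
    t=th+c;print(c,f([*(A+.085*np.array([np.cos(t),np.sin(t)])),.072]), f([*(A+.085*np.array([np.cos(t),np.sin(t)])),.052]))
p=sense();T=lambda x,y,z:p['tcp_pos']+p['ee_rot']@[x,y,z]
print('tip',f(T(0,0,.07)),'tcp',f(T(0,0,0)),'body ends',f(T(0,.095,0)),f(T(0,-.095,0)))
E
```

```text
hub top [316. 163.]
-0.3 [231.  94.] [233. 125.]
-0.2 [217.  99.] [219. 131.]
-0.1 [205. 104.] [207. 136.]
0 [193. 111.] [195. 143.]
0.1 [182. 118.] [185. 150.]
0.2 [173. 125.] [176. 157.]
0.3 [165. 133.] [167. 166.]
0.4 [158. 142.] [161. 174.]
tip [638. 280.] tcp [649. 149.] body ends [519. 252.] [761.  60.]
```

View pics/gtop.png

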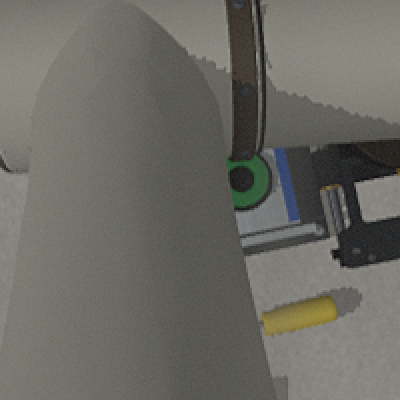

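The lever tip at about (197,114) matches cam ≈ 0, well inside tolerance. The hand is behind the blue face, so I'll descend and push.

```bash
python3 -m inch '[{"hand":1,"slide":[0,0,-3],"yaw":0},{"hand":1,"slide":[0,0,-6.4],"yaw":0},{"hand":1,"slide":[0,0,-6.4],"yaw":0},{"hand":1,"slide":[-0.1,0.5,-6.4],"yaw":0},{"hand":1,"slide":[-0.2,1.0,-6.4],"yaw":0},{"hand":1,"slide":[-0.3,1.5,-6.4],"yaw":0},{"hand":1,"slide":[-0.4,2.0,-6.4],"yaw":0},{"hand":1,"slide":[-0.4,2.4,-6.4],"yaw":0},{"hand":1,"slide":[-0.5,2.8,-6.4],"yaw":0},{"hand":1,"slide":[-0.6,3.2,-6.4],"yaw":0}]'
python3 -m inch '[{"hand":1,"slide":[-0.1,0.4,0],"yaw":0},{"hand":1,"slide":[-0.1,0.8,0],"yaw":0},{"hand":1,"slide":[-0.2,1.2,0],"yaw":0},{"hand":1,"slide":[-0.3,1.6,0],"yaw":0},{"hand":1,"slide":[-0.4,2.0,0],"yaw":0},{"hand":1,"slide":[-0.4,2.4,0],"yaw":0},{"hand":1,"slide":[-0.5,2.8,0],"yaw":0},{"hand":1,"slide":[-0.6,3.2,0],"yaw":0},{"hand":1,"slide":[-0.6,3.5,0],"yaw":0}]'
```

```text
time_s: 10.02
tcp_pos: [0.6279, -0.0913, 0.0926]
ee_rot: [[0.174, -0.985, 0.001], [-0.985, -0.174, -0.0], [0.001, -0.001, -1.0]]
wrist_force: [0.6, -3.1, 1.2]
gripper_width: 0.005
time_s: 11.15
tcp_pos: [0.6215, -0.0559, 0.0923]
ee_rot: [[0.174, -0.985, -0.0], [-0.985, -0.174, -0.0], [-0.0, 0.0, -1.0]]
wrist_force: [1.8, -2.5, 2.9]
gripper_width: 0.003
```

```bash
python3 -m inch '[{"hand":1,"slide":[-0.1,0.3,0],"yaw":0},{"hand":1,"slide":[-0.1,0.6,0],"yaw":0},{"hand":1,"slide":[-0.1,0.6,0],"yaw":0}]'
python3 -m inch '[{"hand":1,"slide":[0,0.2,0],"yaw":0},{"hand":1,"slide":[-0.1,0.4,0],"yaw":0},{"hand":1,"slide":[-0.1,0.4,0],"yaw":0},{"hand":1,"slide":[-0.1,0.4,0],"yaw":0}]'
```

```text
time_s: 11.52
tcp_pos: [0.6205, -0.0506, 0.0923]
ee_rot: [[0.174, -0.985, -0.001], [-0.985, -0.174, -0.001], [0.001, 0.001, -1.0]]
wrist_force: [1.4, -4.7, 2.3]
gripper_width: 0.004
time_s: 12.02
tcp_pos: [0.6204, -0.0501, 0.0924]
ee_rot: [[0.174, -0.985, 0.001], [-0.985, -0.174, -0.004], [0.005, 0.0, -1.0]]
wrist_force: [5.2, -19.0, -1.7]
gripper_width: 0.004
```

The push ends against a hard stop (19 N) at stage x ≈ −0.090, which is where home was predicted. I'll back off, raise the hand and check.

```bash
python3 -m inch '[{"hand":1,"slide":[0.3,-1.5,0],"yaw":0},{"hand":1,"slide":[0.6,-3.5,0],"yaw":0},{"hand":1,"slide":[0.9,-5,0],"yaw":0},{"hand":1,"slide":[0.9,-5,5],"yaw":0},{"hand":1,"slide":[0.9,-6,10],"yaw":0},{"hand":1,"slide":[0.9,-10,14],"yaw":0},{"hand":1,"slide":[0.9,-15,14],"yaw":0},{"hand":1,"slide":[0.9,-20,14],"yaw":0},{"hand":1,"slide":[0.9,-20,14],"yaw":0}]'
python3 - <<'E'
from h import *
t=cv2.resize(capture('top')[90:290,220:420],(400,400),interpolation=2)
s=cv2.resize(capture('side')[165:290,230:400],(544,400),interpolation=2)[:,:400]
cv2.imwrite('pics/i.png',np.hstack([t,s]))
A=np.array([.601,.0645]);th=np.radians(100.3)
f=lambda P:((proj('side',P)-[230,165])*3.2).round(0)
print(f([*A,.074]))
for c in(-.2,-.1,0,.1,.2):
    t=th+c;P=[*(A+.085*np.array([np.cos(t),np.sin(t)])),.072];print(c,f(P),((proj('top',P)-[220,90])*2).round())
for x in(-.13,-.085,-.08):
    w=[A+(x-.026)*np.array([np.cos(th),np.sin(th)])+y*np.array([-np.sin(th),np.cos(th)]) for y in(-.05,.05)]
    print(x,[((proj('top',[*q,.04])-[220,90])*2).round(1) for q in w])
E
```

```text
time_s: 13.15
tcp_pos: [0.6278, -0.2496, 0.2316]
ee_rot: [[0.169, -0.986, -0.001], [-0.986, -0.169, 0.0], [-0.001, 0.001, -1.0]]
wrist_force: [-0.2, 0.6, -0.3]
gripper_width: 0.005
[220.  82.]
-0.2 [142.  31.] [ 25. 201.]
-0.1 [132.  36.] [ 26. 211.]
0 [122.  41.] [ 27. 220.]
0.1 [114.  46.] [ 29. 230.]
0.2 [106.  52.] [ 32. 239.]
-0.13 [array([278. , 119.3]), array([300.9, 223.5])]
-0.085 [array([231.1, 128.7]), array([253.4, 233.2])]
-0.08 [array([225.9, 129.8]), array([248.2, 234.3])]
```

View pics/i.png

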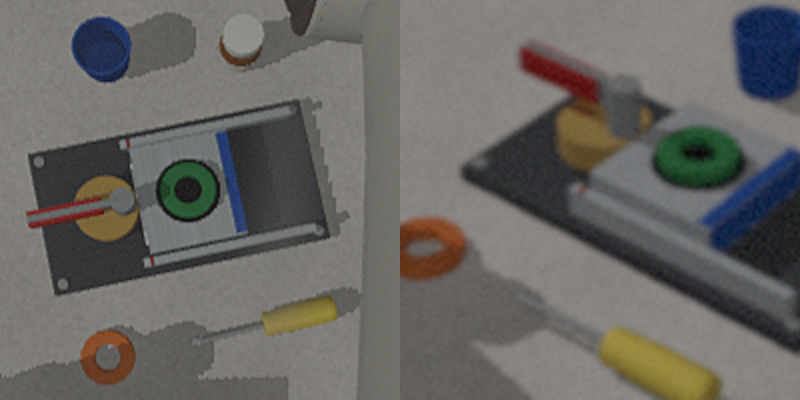

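The top view shows the lever tip at (28,219), which matches cam ≈ 0 (predicted (27,220)). The carriage front edge is at the red marks, its rear edge runs (229,133)–(246,232) as predicted for home, and the green ring sits centred in its nest. The loose things are in place and the hand is clear.

```bash
python3 -c "from station import *;print(finish_job())"
```

```text
the job is handed in; nothing more can be done
None
```

The job is done and handed in at about 13 s of the 54 s allowed; the station gave no verdict.

**What I did:** With the fingers shut, I pushed the lever clockwise from one side, from about 1.40 rad to about 0. I then went behind the carriage and pushed it by its blue face until it stopped hard at 19 N. After that I backed the hand off and raised it clear.

**Last checks:**
- **Cam:** the lever tip in the top view is within about 1 px of the position expected for 0 rad. The side view agrees.
- **Carriage:** its front edge is at the red marks. The fingers stopped at stage x ≈ -90 mm, where about -89.5 mm was expected for home. The carriage's rear edge also matches the home position, to within 2–3 px in the doubled picture (about 2–3 mm).
- **Sample ring:** it sits centred in its nest.
- **Loose things:** by eye, the spare ring, jar, cup and screwdriver are where they started.
- **Hand:** it is well clear, with wrist force near zero.

No check failed. The only disagreement was about 3 mm between the wrist and top cameras on the hub position, which did not affect the result.

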